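# Hold the roti casserole open by its lid lever

### The job

The next rotis are coming off the tandoor wall: with a fingertip, press down the orange thumb lever at the back of the green casserole, easing the lid up until it stands wide open (at least three quarters of the way to its stop), and keep it held there by the lever alone; your program finishes while still holding it. Do not fling the lid up or let it drop, do not force the lever against its stop or push on the lid itself, do not shove, tip or lift the casserole, and leave the thali, katori, belan and chimta where they are.

Things in the scene. Friction and masses are not known exactly. Their poses are not given: they have to be found in the camera images.
- casserole: Loose green insulated casserole, 1 kg with lid: round pot, 188 mm across at the foot, 228 at the rim, 108 high; lugs reach 141 mm along its +y and -y. Origin: centre of underside, z up. Its -x points to the back, where the thumb lever sticks out over a dark hinge bracket (48 mm wide, out to x = -149 mm, up to z = 116). Pressed hard against the lid's stop, it tips backwards.
- lid (a joint): Lid angle, rad: 0 closed (level on the rim), 0.9 at its stop (52 deg). Lid and lever are one rocking piece: lever down, lid up. The lid falls shut by its own weight unless the lever is held down, which takes about 2.5 to 4.5 N on the pad when closed and 1.5 to 3 N when wide open.
- lid_hinge (a point): Middle of the level hinge axis: at x = -124, z = 112 mm of the casserole, parallel to the casserole's y. Axes turn with the lid: x from the hinge to the lid's front lip (tilts up as it opens), y along the hinge axis.
- lever_pad (a point): Middle of the top face of the lever's pad (orange, dark ribs; 40 mm along the lever, 48 wide, 8 thick). It goes round the hinge at 58 mm. Closed, the lever rises outwards at 25 deg, the point being 51 mm behind the hinge and 28 above it (140 above the ledge). At the stop it slopes 27 deg down, the point 54 mm behind and 22 below; furthest behind (58) half way. Axes: the lid's.
- lever: Thumb lever, orange plastic, fixed to the lid across the hinge: arm 24 mm wide, pad 48 mm wide, reaching 78 mm from the hinge axis. Origin on the hinge axis, axes as lid_hinge.
- lid_shell: The lid itself: green low dome with a dark green disc, 238 mm across, 27 thick, top 24 mm above the hinge axis when closed, centre 124 mm and front lip 257 mm from that axis. Origin on the hinge axis, axes as lid_hinge. Opening, it swings up and towards whatever presses the lever, so keep the gripper's body back, away from the pot.
- thali: Loose stainless steel thali (round plate), 260 mm across, 22 mm high. Origin: centre of its underside.
- katori: Loose empty steel katori (small bowl) standing in the thali, 84 mm across, 42 mm high. Origin: centre of its underside.
- belan: Loose wooden belan (rolling pin) lying on the ledge, 330 mm long along its x, 42 mm thick. Origin: underside, below the middle of its length.
- chimta: Loose steel chimta tongs lying on the ledge, about 335 mm long along x, 16 mm high, up to 60 mm wide. Origin: underside, near the middle of the length.

How it is judged:
On the way:
1. a finger presses the lever while the lid has only begun to rise (contact force between the fingers and lever above 0.3 N and value of joint lid below 0.4 rad), for 0.05 s.
At the end, for the whole second after the job is handed in: Fingers press the lever (over 0.8 N); the lid is still, past 0.65 of its 0.9 rad, nothing touching the lid itself (under 0.5 N); the casserole is level (0.05 rad) and still, moved under 30 mm; thali, katori and chimta moved under 20 mm, belan under 30 mm (value of joint lid above 0.65 rad and velocity of joint lid between -0.15 and 0.15 rad/s and contact force between the fingers and lever above 0.8 N and contact force between anything else and lid_shell below 0.5 N and angle between casserole's own z axis and vertical below 0.05 rad and distance of each of casserole, belan from where it was at the start of the episode below 0.03 m and linear speed of casserole below 0.03 m/s and distance of each of thali, katori, chimta from where it was at the start of the episode below 0.02 m); the arm keeps its last pose, push and grip.
It fails at once if the lid is flung up or dropped (hinge faster than 2.5 rad/s) (velocity of joint lid above 2.5 rad/s or velocity of joint lid below -2.5 rad/s).
It fails at once if the lever is forced (over 35 N) (contact force between the fingers and lever above 35 N).
It fails at once if the robot pushes on the lid itself (over 1.5 N) (contact force between any of the fingers, the arm and lid_shell above 1.5 N).
It fails at once if the casserole is tipped (over 0.1 rad), lifted (over 12 mm) or shoved (over 30 mm) (angle between casserole's own z axis and vertical above 0.1 rad or height (world z) of casserole above 0.012 m or distance of casserole from where it was at the start of the episode above 0.03 m).
It fails at once if the thali, katori, belan or chimta is disturbed (distance of any of thali, katori, chimta from where it was at the start of the episode above 0.02 m or distance of belan from where it was at the start of the episode above 0.03 m).
It also fails if it takes over 32 s, if anything falls off the work surface, if the arm or the gripper's body presses on something with over 40 N, if the wrist force passes 120 N, or if a joint passes its speed limit or range.

### The arm

A 7-joint arm with a two-finger parallel gripper is mounted at the origin on the work surface. World frame = base frame: x ahead of the robot, y to its left, z up, the work surface at z = 0. Lengths are in m, angles in rad, forces in N, time in s.
With the tool pointing down it reaches from about 0.425 to 0.875 m from the base axis. Payload 8.4 kg.
Tool frame: the origin (TCP) lies at the very end of the fingers, on their centre line; the grasp point (between the pads) lies 19 mm behind it; z points along the fingers, y is the line along which they close (so a half turn about z gives the same grasp; the last joint's range is limited). The gripper opens to 87 mm and grips with 3 to 60 N. Pads are 19 mm wide; open, the fingers measure 117 mm over their backs; the gripper's body (75 mm by 190 mm) begins 51 mm behind the grasp point.
Start: joints at [1.017, 0.333, 0.04, 1.465, -0.013, 1.343, -0.059], TCP at [0.286, -0.584, 0.223] pointing down, gripper open.
Joint ranges: [-2.58, 2.58], [-0.38, 2.09], [-1.3, 1.39], [0.25, 2.4], [-1.5, 4.64], [0.08, 2.09], [-2.65, 2.65]. Speed limits (rad/s): [2.22, 2.22, 2.79, 2.79, 3.14, 3.14, 3.14].

### API

Orientations are given as a 3x3 rotation matrix whose columns are the frame's x, y, z axes.
In Python, from cell import observe, camera, camera_model, hand_in gives the robot as it stands. The module is installed in compiled form; this text tells all that it offers.
- The arm moves only by the tool arm_command, never from a script. Its arguments are lists of equal length, an entry for each row: "travel": the shift along the tool's x, y, z in m, a list of three; "rotation": the turn, a rotation vector about the tool's x, y, z in degrees, a list of three. A call has 1 to 5 rows; each row shifts and turns the commanded pose from where the row before left it, along the tool's axes as they then stand; what a row does not reach is not made up. A row lasts 1/10 s, in which the tool goes at most 50 mm and 8.59 degrees, less where a joint would pass 70% of its speed; a pose out of reach is approached as far as the arm can. A call with a gripper value outside its range is refused whole. "jaw" is the opening, from 0 (shut) to 1 (fully open), set as the call begins (left out, the last holds). The fingers move at their own pace and stop on an object; "force" is the grip in N (left out, the last holds). Time passes only in rows, so rows that do not move let the fingers close. It gives the time, the measured TCP pose, the force, the opening and the grip force at its end, in the units of the state.
- observe(): the state, without advancing time (a new reading comes with each control period).
- camera(name): name is "side" or "top" or "wrist"; returns (picture, depth): 480x640x3 uint8, blue, green, red; 480x640 float32, m along the optical axis (not along the pixel's ray), 0 where there is no reading.
- camera_model(name): a dict with "fx", "fy", "cx", "cy" (pixels), "eye" and "orientation" of the camera in the world; the wrist camera has in their place "tool_from_camera" (4x4, takes a point from camera to tool coordinates, whose origin is the TCP and whose axes are the flange's). Camera axes: x right, y up, looking along -z (the intrinsics and any distortion apply to the point x, -y, -z); pixel columns grow to the right and rows downward; lengths in m; the calibration is good to about 2 mm. The wrist camera is an equidistant fisheye: a pixel r from the principal point sees the ray r / f radians off the axis. A picture is of the moment at which its call begins: read the wrist's pose just before it. camera_model takes no time and is no camera call.
- hand_in(): hands the job in; it is judged then, once.
The state is a dict: "time_s": time; "joints": joint angles; "qvel": joint speeds; "effort": joint torques, N m; "tool_pos": TCP position; "tool_rot": TCP orientation; "force": force on the tool from outside, world axes, zero at the start; "moment": the same for the moment, N m; "finger_gap": opening from 0.0 (shut) to 1.0 (fully open); "grip_force": force on a finger pad.
Only numpy, scipy, OpenCV 4.12 (cv2) and the standard library are available. Lean on these libraries where they do the work, as an engineer would, in place of code of your own. Each camera call takes 0.05 s, during which the arm holds its last target. There are 200 camera calls.

## Working session

There is one attempt and no reset: what is moved stays moved. The work goes in short steps, Python scripts to look and compute and a tool call to move; the robot and the scene stay as the last step left them, time stands still between calls to the robot, and variables do not carry over. Pictures are saved under pics/ and viewed, at most 10 in all, crops included, and the job is handed in when it is done.

Besides the shell and the picture viewer there is one more tool, called after ">>>" by a JSON object that holds its "fn" and its "kwargs". arm_command: Moves the arm, as the interface text tells. Its arguments: {"type":"object","properties":{"travel":{"type":"array","items":{"type":"array","items":{"type":"number"}}},"rotation":{"type":"array","items":{"type":"array","items":{"type":"number"}}},"jaw":{"type":"number"},"force":{"type":"number"}},"required":["travel","rotation"]}

```bash
mkdir -p pics; cat > h.py <<'E'
import numpy as np, cv2
from cell import observe, camera, camera_model, hand_in
def pts(name, d):
    m=camera_model(name); v,u=np.indices(d.shape)
    c=np.stack([(u-m["cx"])/m["fx"]*d,-(v-m["cy"])/m["fy"]*d,-d],-1)
    R=np.array(m["orientation"]); return c@R.T+np.array(m["eye"])
E
python3 - <<'E'
from h import *
o=observe();print(o["time_s"],o["tool_pos"],o["tool_rot"],o["force"])
for n in("top","side"):
    p,d=camera(n);cv2.imwrite(f"pics/{n}.png",p);np.savez(f"{n}.npz",p=p,d=d)
    m=camera_model(n);print(n,m)
E
```

```text
0.0 [ 0.28530186 -0.58351994  0.22166967] [[ 8.98363278e-01  4.39252487e-01 -8.20891460e-04]
 [ 4.39253237e-01 -8.98362205e-01  1.39383563e-03]
 [-1.25212093e-04 -1.61274998e-03 -9.99998692e-01]] [-0.75163604  0.55695807 -0.31919422]
top {'fx': 461.46780451414475, 'fy': 461.46780451414475, 'cx': 323.5723593467215, 'cy': 230.08046406627108, 'eye': array([ 0.41701405, -0.01210595,  1.21859179]), 'orientation': array([[ 0.0130559 ,  0.99264246, -0.12037644],
       [-0.99988104,  0.01394931,  0.00658213],
       [ 0.00821287,  0.12027619,  0.9927065 ]])}
side {'fx': 440.2337410469951, 'fy': 440.2337410469951, 'cx': 323.0137871852666, 'cy': 229.96353185342286, 'eye': array([0.13703461, 0.62056285, 0.94266459]), 'orientation': array([[-0.82930606,  0.41524457, -0.37392969],
       [-0.55876195, -0.60898741,  0.56295596],
       [ 0.00604593,  0.67580047,  0.73705982]])}
```

View pics/top.png

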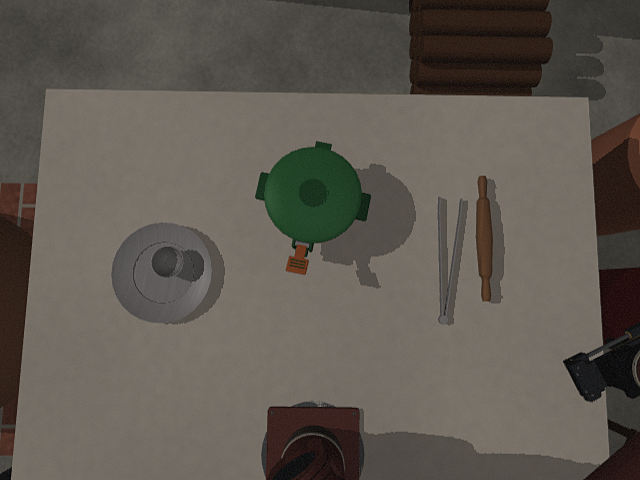

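View pics/side.png

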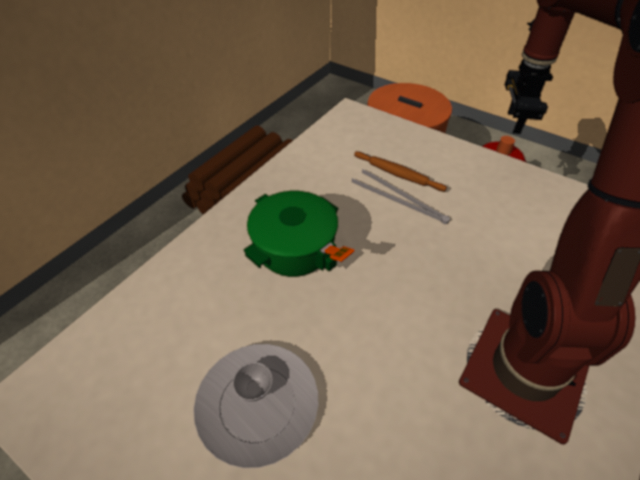

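Top view: casserole centre is near pixel (314,194). The orange lever at (298,260) points back towards the robot. The chimta and belan are at columns 440–490 and the thali is at (167,272). Next I measure the pad and the lid.

```bash
python3 - <<'E'
from h import *
for n in("top","side"):
    z=np.load(n+".npz");p,d=z["p"],z["d"];P=pts(n,d)
    h=cv2.cvtColor(p,cv2.COLOR_BGR2HSV)
    o=(h[...,0]<14)&(h[...,1]>180)&(h[...,2]>90)&(d>0)&(abs(P[...,0]-.5)<.3)&(abs(P[...,1])<.2)&(P[...,2]>.08)
    g=(h[...,0]>45)&(h[...,0]<85)&(h[...,1]>100)&(d>0)&(P[...,2]>.11)
    print(n,o.sum(),P[o].mean(0),P[o].min(0),P[o].max(0))
    q=P[o]; 
    print(np.median(q[q[:,2]>np.percentile(q[:,2],40)],0))
    c=cv2.minEnclosingCircle(P[g][:,:2].astype(np.float32)); print("lid",c,P[g].min(0),P[g].max(0))
    # table check
    print("table z",np.median(P[380:400,330:360,2]) if n=="side" else np.median(P[340:360,300:330,2]))
E
```

```text
top 217 [0.47663899 0.04003029 0.13613576] [0.44620284 0.01853742 0.11439178] [0.51382983 0.06645667 0.15186888]
[0.45966112 0.04322808 0.14458765]
lid ((0.38360512256622314, -0.1912962645292282), 0.44100871682167053) [ 0.03322702 -0.63068545  0.11125679] [0.76996013 0.12626167 0.40421063]
table z 0.0013781677884133758
side 229 [0.47683016 0.04359392 0.13466072] [0.44503013 0.02271083 0.08348827] [0.52396357 0.06702962 0.15172302]
[0.45865636 0.04849385 0.14527872]
lid ((0.478376567363739, -0.22164298593997955), 0.39810535311698914) [ 0.12573856 -0.54680609  0.1100216 ] [0.76796076 0.12682413 0.69018022]
table z 0.0009557835107277812
```

```bash
python3 - <<'E'
from h import *
for n in("top","side"):
    z=np.load(n+".npz");p,d=z["p"],z["d"];P=pts(n,d)
    h=cv2.cvtColor(p,cv2.COLOR_BGR2HSV)
    g=(h[...,0]>45)&(h[...,0]<85)&(h[...,1]>100)&(d>0)&(P[...,2]>.114)&(abs(P[...,0]-.63)<.18)&(abs(P[...,1])<.16)
    q=P[g][:,:2].astype(np.float32); c,r=cv2.minEnclosingCircle(q); print(n,c,r,P[g].max(0))
    o=(h[...,0]<14)&(h[...,1]>180)&(h[...,2]>90)&(d>0)&(abs(P[...,0]-.5)<.3)&(abs(P[...,1])<.2)&(P[...,2]>.08)
    a=P[o].mean(0)[:2]; u=np.array(c)-a; yaw=np.arctan2(u[1],u[0]); u/=np.linalg.norm(u)
    print("yaw",np.degrees(yaw),"hinge",c-.124*u,"pad",c-.175*u)
    s=(P[o][:,:2]-c)@u; w=(P[o][:,:2]-c)@np.array([-u[1],u[0]])
    k=s<-.16; print(s.min(),s.max(),"pad width",w[k].min(),w[k].max(),"z@pad",np.median(P[o][abs(s+.175)<.008,2]))
print(camera_model("wrist"))
E
```

```text
top (0.6149551868438721, 0.012961178086698055) 0.15640361607074738 [0.76952966 0.12626167 0.14624649]
yaw -11.073093017562252 hinge [0.4932637  0.03677676] pad [0.44321317 0.04657187]
-0.1696381931824256 -0.10345939510753957 pad width -0.022207196188428 0.022212687450661902 z@pad 0.14785315079139927
side (0.6361204385757446, 0.013604597188532352) 0.13303090631961823 [0.76796076 0.12682413 0.14203475]
yaw -10.662179926208465 hinge [0.51426128 0.03654683] pad [0.46414179 0.04598274]
-0.1910343345462542 -0.11290430864982838 pad width -0.025046056972664193 0.020157869779734622 z@pad 0.1444480596398866
{'fx': 371.64829954431775, 'fy': 371.64829954431775, 'cx': 325.5206552955493, 'cy': 244.44348134637383, 'tool_from_camera': array([[ 7.17341329e-05,  9.69095089e-01,  2.46687459e-01,
         6.77278146e-02],
       [ 9.99999942e-01,  1.22938790e-05, -3.39085200e-04,
         1.24454798e-04],
       [-3.31638548e-04,  2.46687469e-01, -9.69095033e-01,
        -1.62288469e-01],
       [ 0.00000000e+00,  0.00000000e+00,  0.00000000e+00,
         1.00000000e+00]])}
```

```bash
cat >> h.py <<'E'
from scipy.spatial.transform import Rotation as Ro
def plan(R,dw,yawdeg,N):
    R=np.array(R)
    for k in range(N):
        print((R.T@dw/N).round(3).tolist(),round(-yawdeg/N,2)); R=R@Ro.from_rotvec([0,0,-np.radians(yawdeg)/N]).as_matrix()
E
python3 - <<'E'
from h import *
for n in("top","side"):
    z=np.load(n+".npz");p,d=z["p"],z["d"];P=pts(n,d)
    h=cv2.cvtColor(p,cv2.COLOR_BGR2HSV)
    g=((h[...,0]>45)&(h[...,0]<85)&(h[...,1]>100)&(abs(P[...,0]-.63)<.18)&(abs(P[...,1])<.16)).astype(np.uint8)
    g=cv2.morphologyEx(g,cv2.MORPH_OPEN,cv2.getStructuringElement(cv2.MORPH_ELLIPSE,(31,31)))>0
    q=P[g&(P[...,2]>.117)][:,:2].astype(np.float32); c,r=cv2.minEnclosingCircle(q); print(n,c,r)
o=observe();t=np.array([.455,.045,.225]);plan(o["tool_rot"],t-o["tool_pos"],143,20)
E
```

```text
top (0.7009691596031189, -0.03568722680211067) 0.04084126278758049
side (0.6339498162269592, 0.012701495550572872) 0.11364596337080002
[0.021, -0.025, -0.0] -7.15
[0.024, -0.022, -0.0] -7.15
[0.027, -0.018, -0.0] -7.15
[0.029, -0.015, -0.0] -7.15
[0.031, -0.011, -0.0] -7.15
[0.032, -0.007, -0.0] -7.15
[0.032, -0.003, -0.0] -7.15
[0.033, 0.001, -0.0] -7.15
[0.032, 0.005, -0.0] -7.15
[0.031, 0.009, -0.0] -7.15
[0.03, 0.013, -0.0] -7.15
[0.028, 0.016, -0.0] -7.15
[0.026, 0.02, -0.0] -7.15
[0.023, 0.023, -0.0] -7.15
[0.02, 0.025, -0.0] -7.15
[0.017, 0.028, -0.0] -7.15
[0.013, 0.03, -0.0] -7.15
[0.01, 0.031, -0.0] -7.15
[0.006, 0.032, -0.0] -7.15
[0.002, 0.033, -0.0] -7.15
```

>>> {"fn": "arm_command", "kwargs": {"travel": [[0.021,-0.025,-0.004],[0.024,-0.022,-0.004],[0.027,-0.018,-0.004],[0.029,-0.015,-0.004],[0.031,-0.011,-0.004]], "rotation": [[0,0,-7.15],[0,0,-7.15],[0,0,-7.15],[0,0,-7.15],[0,0,-7.15]], "jaw": 0, "force": 20}}

```text
time_s: 0.6
tool_pos: [0.3279, -0.4249, 0.2423]
tool_rot: [[0.468, 0.884, -0.001], [0.884, -0.468, 0.0], [0.0, -0.001, -1.0]]
force: [0.5, -0.5, -0.0]
finger_gap: 0.629
grip_force: 0.0
```

>>> {"fn": "arm_command", "kwargs": {"travel": [[0.032,-0.007,0],[0.032,-0.003,0],[0.033,0.001,0],[0.032,0.005,0],[0.031,0.009,0]], "rotation": [[0,0,-7.15],[0,0,-7.15],[0,0,-7.15],[0,0,-7.15],[0,0,-7.15]]}}

```text
time_s: 1.1
tool_pos: [0.3718, -0.2684, 0.2423]
tool_rot: [[-0.136, 0.991, -0.0], [0.991, 0.136, 0.0], [0.0, -0.0, -1.0]]
force: [1.4, -0.2, -0.5]
finger_gap: 0.175
grip_force: 0.0
```

>>> {"fn": "arm_command", "kwargs": {"travel": [[0.03,0.013,0],[0.028,0.016,0],[0.026,0.02,0],[0.023,0.023,0],[0.02,0.025,0]], "rotation": [[0,0,-7.15],[0,0,-7.15],[0,0,-7.15],[0,0,-7.15],[0,0,-7.15]]}}

```text
time_s: 1.6
tool_pos: [0.4154, -0.1121, 0.2424]
tool_rot: [[-0.69, 0.724, -0.0], [0.724, 0.69, -0.0], [0.0, -0.0, -1.0]]
force: [1.3, -0.6, 0.1]
finger_gap: 0.011
grip_force: 0.0
```

>>> {"fn": "arm_command", "kwargs": {"travel": [[0.017,0.028,0],[0.013,0.03,0],[0.01,0.031,0],[0.006,0.032,0],[0.002,0.033,0]], "rotation": [[0,0,-7.15],[0,0,-7.15],[0,0,-7.15],[0,0,-7.15],[0,0,-7.15]]}}

```text
time_s: 2.1
tool_pos: [0.4579, 0.0457, 0.2424]
tool_rot: [[-0.983, 0.185, -0.0], [0.185, 0.983, -0.0], [0.0, -0.0, -1.0]]
force: [0.7, 0.1, -0.1]
finger_gap: 0.003
grip_force: 0.0
```

>>> {"fn": "arm_command", "kwargs": {"travel": [[0,0,0],[0,0,0]], "rotation": [[0,0,0],[0,0,0]]}}

```text
time_s: 2.3
tool_pos: [0.4577, 0.0448, 0.2423]
tool_rot: [[-0.982, 0.189, -0.001], [0.189, 0.982, -0.0], [0.001, -0.0, -1.0]]
force: [-0.6, -0.6, 0.6]
finger_gap: 0.003
grip_force: 0.0
```

```bash
cat >> h.py <<'E'
def wrist():
    o=observe(); p,d=camera("wrist"); m=camera_model("wrist")
    v,u=np.indices(d.shape); x=u-m["cx"]; y=v-m["cy"]; r=np.hypot(x,y)+1e-9; t=r/m["fx"]
    ray=np.stack([np.sin(t)*x/r,-np.sin(t)*y/r,-np.cos(t)],-1)
    T=np.array(m["tool_from_camera"]); R=np.array(o["tool_rot"])
    D=ray@T[:3,:3].T@R.T; e=R@T[:3,3]+o["tool_pos"]
    P=e+D*(d/np.maximum(np.cos(t),.05))[...,None]
    return p,d,D,e,P
E
python3 - <<'E'
from h import *
p,d,D,e,P=wrist();cv2.imwrite("pics/w1.png",p)
h=cv2.cvtColor(p,cv2.COLOR_BGR2HSV)
o=((h[...,0]<16)&(h[...,1]>150)&(h[...,2]>70)&(d>0)&(P[...,2]>.1)&(P[...,2]<.17))
o&=(abs(P[...,0]-.47)<.06)&(abs(P[...,1]-.045)<.05)
q=P[o];print(len(q),q.min(0),q.max(0),q.mean(0))
for a in np.arange(.44,.53,.008):
    k=abs(q[:,0]-a)<.004
    if k.sum()>5: print(round(a,3),k.sum(),q[k,1].min().round(4),q[k,1].max().round(4),np.median(q[k,2]).round(4))
print(cv2.minAreaRect((q[q[:,0]<.48][:,:2]*1000).astype(np.float32)))
E
```

```text
2055 [0.44578468 0.01691263 0.13046585] [0.4886763  0.06780836 0.149152  ] [0.46370684 0.04269578 0.14235137]
0.448 293 0.0209 0.0567 0.1465
0.456 665 0.0195 0.0678 0.1463
0.464 397 0.0183 0.0669 0.1433
0.472 344 0.0169 0.065 0.1386
0.48 249 0.0183 0.0639 0.1352
0.488 107 0.0314 0.0622 0.133
((465.6109313964844, 42.10591506958008), (47.4598503112793, 33.27061080932617), 79.60540771484375)
```

View pics/w1.png

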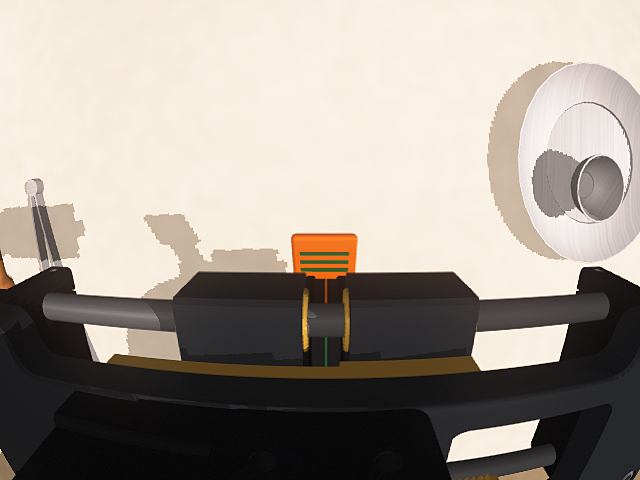

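The wrist view shows the pad at about (324,256), directly behind the fingers. It is centred near (0.467, 0.042, 0.140) with yaw −10.5°. I'll approach to just above it.

>>> {"fn": "arm_command", "kwargs": {"travel": [[-0.01,0,0.03],[0,0,0.03],[0,0,0.026],[0,0,0],[0,0,0]], "rotation": [[0,0,0],[0,0,0],[0,0,0],[0,0,0],[0,0,0]]}}

```text
time_s: 2.85
tool_pos: [0.4677, 0.0417, 0.1571]
tool_rot: [[-0.981, 0.192, -0.001], [0.192, 0.981, -0.0], [0.001, -0.0, -1.0]]
force: [-0.5, -0.4, 0.5]
finger_gap: 0.005
grip_force: 0.0
```

>>> {"fn": "arm_command", "kwargs": {"travel": [[0,0,0.003],[0,0,0.003],[0,0,0.003],[0,0,0.003],[0,0,0]], "rotation": [[0,0,0],[0,0,0],[0,0,0],[0,0,0],[0,0,0]]}}

```text
time_s: 3.35
tool_pos: [0.4679, 0.0427, 0.1446]
tool_rot: [[-0.982, 0.19, 0.0], [0.19, 0.982, 0.0], [-0.0, 0.0, -1.0]]
force: [-0.2, 0.7, 2.8]
finger_gap: 0.002
grip_force: 1.5
```

>>> {"fn": "arm_command", "kwargs": {"travel": [[0.001,0,0.003],[0.001,0,0.003],[0.001,0,0.003],[0.001,0,0.003],[0,0,0]], "rotation": [[0,0,0],[0,0,0],[0,0,0],[0,0,0],[0,0,0]]}}

```text
time_s: 3.85
tool_pos: [0.4635, 0.0436, 0.1321]
tool_rot: [[-0.982, 0.19, -0.001], [0.19, 0.982, 0.0], [0.001, 0.0, -1.0]]
force: [-1.4, 1.2, 3.9]
finger_gap: 0.001
grip_force: 1.5
```

>>> {"fn": "arm_command", "kwargs": {"travel": [[0.001,0,0.003],[0.001,0,0.003],[0.001,0,0.003],[0.001,0,0.003],[0,0,0]], "rotation": [[0,0,0],[0,0,0],[0,0,0],[0,0,0],[0,0,0]]}}

```text
time_s: 4.35
tool_pos: [0.4598, 0.0441, 0.1202]
tool_rot: [[-0.982, 0.19, -0.0], [0.19, 0.982, 0.0], [0.0, 0.0, -1.0]]
force: [1.8, -0.4, 1.8]
finger_gap: 0.005
grip_force: 1.2
```

```bash
python3 - <<'E'
from h import *
o=observe();print(o["tool_pos"],o["force"])
p,d=camera("side");cv2.imwrite("pics/s2.png",cv2.resize(p[120:360,160:480],None,fx=2,fy=2))
E
```

```text
[0.45984042 0.04407229 0.12020862] [ 1.8474457  -0.41008038  1.81903154]
```

View pics/s2.png

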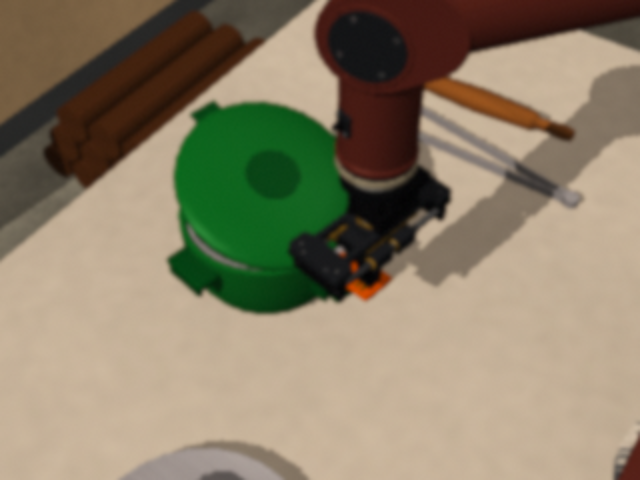

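The lid is rising (green dome centred near (265,175) in the crop), the finger is on the orange pad at (370,285), and the pot hasn't moved. I'll continue.

>>> {"fn": "arm_command", "kwargs": {"travel": [[0.001,0,0.003],[0.001,0,0.003],[0.001,0,0.003],[0.001,0,0.003],[0,0,0]], "rotation": [[0,0,0],[0,0,0],[0,0,0],[0,0,0],[0,0,0]]}}

```text
time_s: 4.9
tool_pos: [0.4553, 0.045, 0.108]
tool_rot: [[-0.982, 0.19, -0.001], [0.19, 0.982, 0.0], [0.001, -0.0, -1.0]]
force: [1.5, -0.5, 2.9]
finger_gap: 0.005
grip_force: 1.4
```

>>> {"fn": "arm_command", "kwargs": {"travel": [[0.001,0,0.003],[0.001,0,0.003],[0,0,0.002],[0,0,0],[0,0,0]], "rotation": [[0,0,0],[0,0,0],[0,0,0],[0,0,0],[0,0,0]]}}

```text
time_s: 5.4
tool_pos: [0.4536, 0.0454, 0.1003]
tool_rot: [[-0.982, 0.19, -0.001], [0.19, 0.982, 0.0], [0.001, -0.0, -1.0]]
force: [-0.0, -0.4, 2.9]
finger_gap: 0.007
grip_force: 1.2
```

```bash
python3 - <<'E'
from h import *
o=observe();print(o["tool_pos"],o["force"])
u=np.array([.982,-.187])
for n in("side","top"):
    p,d=camera(n);P=pts(n,d);h=cv2.cvtColor(p,cv2.COLOR_BGR2HSV)
    if n=="side":cv2.imwrite("pics/s3.png",cv2.resize(p[120:360,160:480],None,fx=2,fy=2))
    g=(h[...,0]>45)&(h[...,0]<85)&(h[...,1]>100)&(d>0)&(abs(P[...,0]-.63)<.18)&(abs(P[...,1])<.16)&(P[...,2]>.16)
    q=P[g];s=(q[:,:2]-[.515,.034])@u;z=q[:,2]-.112
    print(n,g.sum(),"fit slope rad",np.arctan(np.polyfit(s,z,1)[0]),"front lip s,z",s[np.argmax(z)],z.max(),
      "lip angle",np.arctan2(z.max(),s[np.argmax(z)]))
    g2=g&(h[...,2]<h[...,2][g].mean()*.7);print(g2.sum(),P[g2].mean(0) if g2.any() else 0)
E
```

```text
[0.4535593  0.04538354 0.10032857] [-0.00597329 -0.42612448  2.91864091]
side 5528 fit slope rad 0.5729395107858111 front lip s,z -0.052857609634093715 0.259460575424876 lip angle 1.7717673520961252
526 [0.57816621 0.02538271 0.2155439 ]
top 6990 fit slope rad 0.6514087357273437 front lip s,z 0.19186036100074194 0.17591292820966664 lip angle 0.7420631813923885
176 [ 0.6137542  -0.00664882  0.22645701]
```

View pics/s3.png

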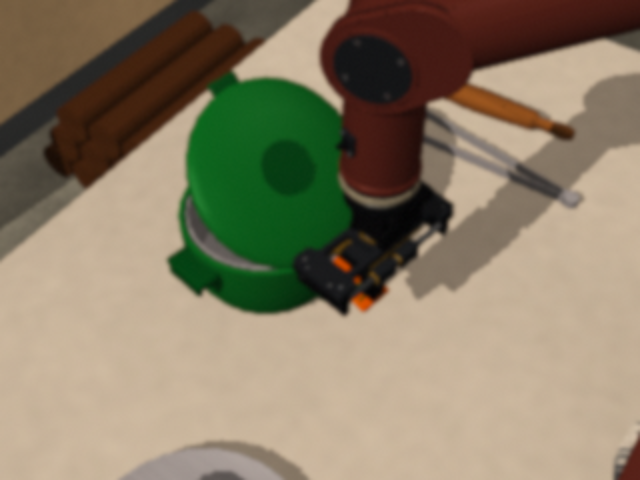

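>>> {"fn": "arm_command", "kwargs": {"travel": [[0,0,0.002],[0,0,0.001],[0,0,0],[0,0,0],[0,0,0]], "rotation": [[0,0,0],[0,0,0],[0,0,0],[0,0,0],[0,0,0]]}}

```text
time_s: 6.0
tool_pos: [0.4541, 0.0453, 0.0976]
tool_rot: [[-0.982, 0.19, 0.0], [0.19, 0.982, 0.0], [-0.0, 0.0, -1.0]]
force: [0.6, 0.0, 2.7]
finger_gap: 0.004
grip_force: 1.1
```

```bash
python3 - <<'E'
from h import *
o=observe();print(o["tool_pos"],o["force"],abs(o["qvel"]).max())
p,d=camera("top");P=pts("top",d);h=cv2.cvtColor(p,cv2.COLOR_BGR2HSV)
u=np.array([.982,-.187])
g=(h[...,0]>45)&(h[...,0]<85)&(h[...,1]>100)&(d>0)&(abs(P[...,0]-.63)<.18)&(abs(P[...,1])<.14)&(P[...,2]>.16)&(P[...,2]<.34)
q=P[g];s=(q[:,:2]-[.515,.034])@u;z=q[:,2]-.112
# lid symmetric dome: chord from highest front rim, and slope near the middle (~124 mm along, 24 above)
from numpy.polynomial import polynomial as pl
print("front lip",np.arctan2(np.percentile(z,99.5),np.percentile(s,99.5)))
r=np.hypot(s,z);k=abs(r-.126)<.04;print("mid slope",np.arctan(np.polyfit(s[k],z[k],1)[0]),"mid angle",np.median(np.arctan2(z,s)[abs(r-.126)<.01])-np.arctan2(24,124))
E
```

```text
[0.45406804 0.04529784 0.09761307] [0.55645045 0.04575832 2.73037175] 0.001170861851275438
front lip 0.7745595546334305
mid slope 0.7017028551199099 mid angle 0.7371044211077489
```

```bash
python3 -c "
from h import *
print(hand_in())"
```

```text
the job is handed in; nothing more can be done
None
```

The job is handed in with the finger still pressing the lever at about 2.7 N and the lid held open at roughly 0.75 rad, measured from the top camera (0.70–0.77); no verdict came back.

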